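# Clamp the printing block for carving

### The job

Get the printing block ready for carving: pinch the clamp's two orange release tabs together so that its jaw springs fully open, then lay the block flat on the board between the jaws, lengthwise from jaw to jaw. Squeeze and let go of the red trigger again and again until the block is held firmly against the fixed jaw and a further squeeze no longer moves the jaw, then leave the clamp alone. Do not push the sliding jaw along by hand, and leave the ink tin where it stands.

Things in the scene. Friction and masses are not known exactly. Their poses are not given: they have to be found in the camera images.
- clamp: One-hand bar clamp, black and red, screwed lying flat on a plywood board (270 x 350 mm, 10 mm thick; its place and turn vary). Origin on the bench below the clamp's steel bar. Clamp axes, shared by its points: z up, y along the bar, x across. Bar at x = 0, 10 mm wide, top 46 mm above the bench. Jaws on the +x side, handle and trigger on the -x side (x -25 to -138 mm), tabs at the bar's +y end.
- jaw_seat (a point): On the board's upper face (10 mm above the bench) at the foot of the fixed jaw's red face, mid-width; clamp axes. The face looks to -y at the sliding jaw; faces are 66 mm wide (x), tops 38 mm above the board. The bar's middle is at x = -75 mm. Free space when open: y = 0 to -105 mm. The block's middle here when clamped: x 0, y -33, z 20 mm; laid in at y = -52 mm it has 20 mm to spare at each end.
- slide_bar (a joint): How far the sliding jaw is closed, m: 0 fully open (faces 105 mm apart), 0.075 at most; gap = 0.105 minus this. Starts at a gap of 30 to 45 mm. Ratchets shut in steps of 4 mm; a spring (6 N) throws it open when both tabs are pressed. It meets the block at 0.039; its red face then yields (4 N, plus 2 N per mm), so it goes on by 2 to 6 mm until firm.
- jaw: The sliding jaw on the bar: black arm 100 mm long, 16 mm thick, with a red sprung face, 48 mm high above the bench. This origin rides with it but lies away from it: take its place from joint slide_bar. Not to be pushed by hand.
- release_mid (a point): Midway between the two orange release tabs, 36 mm above the bench; clamp axes. Tabs on its +x and -x sides, 24 mm long (y), 25 to 47 mm above the bench, 58 mm over their outer faces. Both must be pressed inwards (along x) together, over 3 mm each, stop at 9 mm (40 mm over both, about 4 N); one alone does nothing. Hold about 1 s while the jaw flies open. The bar runs between them.
- squeeze_mid (a point): Where to centre the gripper for a squeeze, closing along y, 36 mm above the bench; clamp axes. Fixed black handle on the +y side, outer face 14 mm away; red trigger on the -y side, outer face 34 mm away at rest, 14.5 mm when squeezed (28 mm over both). Open the fingers to 76 to 80 mm before and after each squeeze. Centred nearer the trigger, the squeeze is only partial. Tops at 51 mm.
- trigger (a joint): Red trigger, rad: 0 let go, 0.25 fully squeezed, at its stop. A full squeeze takes 10 to 25 N at the fingers (set 30 N or more) and draws the jaw 4 to 12 mm (less when tight); the first 0.06 does nothing. Springs back when let go, and must go all the way back before the next squeeze. Once tight it can still be squeezed fully, without harm.
- block_mid (a point): Centre of the printing block: wood with a dark blue-grey top face with a pale leaf cut into it, 50 mm (its x) by 66 mm (its y, the way to lie from jaw to jaw, either way round) by 40 mm high, 0.12 to 0.23 kg. Stands on the bench at the robot's right, centre 20 mm up, its x up to 0.6 rad off the robot's x. Take it across its 50 mm.
- block: The same printing block; origin at the centre of its underside, axes as block_mid.
- ink_tin: Steel ink tin with a blue label, 60 mm across, 50 mm high; origin at the centre of its underside. On the bench near the block (either may be nearer the robot). Leave it.

How it is judged:
On the way, in this order (a step that is already met when the one before it is completed fails the run):
1. both release tabs pinched: the sliding jaw has sprung fully open (within 4 mm) (value of joint slide_bar below 0.004 m), for 0.1 s.
2. the block lies flat on the board between the still open jaws, let go of (x of block_mid in the frame of jaw_seat between -0.02 and 0.02 m and y of block_mid in the frame of jaw_seat between -0.078 and -0.029 m and z of block_mid in the frame of jaw_seat below 0.025 m and angle between block_mid's own z axis and vertical below 0.1 rad and contact force between the fingers and block below 0.3 N and value of joint slide_bar below 0.03 m), for 0.2 s.
3. the trigger is squeezed while the jaw bears on the block (value of joint trigger above 0.1 rad and contact force between jaw and block above 5 N), for 0.05 s.
At the end, for the whole second after the job is handed in: The block lies flat on the board, at rest, lengthwise from jaw to jaw (within 0.15 rad), against the fixed jaw (within 4 mm) and within 20 mm of the middle of the jaw's width; the sliding jaw presses on it with more than 6 N; the trigger is let go (below 0.04 rad) (contact force between jaw and block above 6 N and x of block_mid in the frame of jaw_seat between -0.02 and 0.02 m and y of block_mid in the frame of jaw_seat between -0.038 and -0.029 m and z of block_mid in the frame of jaw_seat between 0.015 and 0.025 m and angle between block_mid's own z axis and vertical below 0.1 rad and angle between the y axis of block_mid and the y axis of jaw_seat, either way round below 0.15 rad and value of joint trigger below 0.04 rad and linear speed of block below 0.01 m/s); the robot touches nothing.
It fails at once if the sliding jaw is pushed with the gripper (more than 12 N) (contact force between any of the fingers, the arm and jaw above 12 N).
It fails at once if the ink tin is moved by more than 30 mm (distance of ink_tin from where it was at the start of the episode above 0.03 m).
It also fails if it takes over 67 s, if anything falls off the work surface, if the arm or the gripper's body presses on something with over 40 N, if the wrist force passes 120 N, or if a joint passes its speed limit or range.

### The arm

A 6-joint arm with a two-finger parallel gripper is mounted at the origin on the work surface. World frame = base frame: x ahead of the robot, y to its left, z up, the work surface at z = 0. Lengths are in m, angles in rad, forces in N, time in s.
With the tool pointing down it reaches from about 0.425 to 0.95 m from the base axis. Payload 3.5 kg.
Tool frame: the origin (TCP) lies midway between the tips of the shut fingers; the grasp point (between the pads) lies ctrl.hold_point_z behind it (ctrl.hold_point_z is the distance from the TCP to the grasp point, in m); z points along the fingers, x is the direction in which the jaws open and shut, and the axes are right-handed (so a half turn about z gives the same grasp; the last joint's range is limited). The gripper opens to 85 mm and grips with 20 to 120 N. Pads are 22 mm wide; open, the fingers measure 114 mm over their backs; the gripper's body (76 mm by 85 mm) begins 54 mm behind the grasp point. The pads swing forward as they close: fully open they stand 13 mm farther back than shut.
Start: joints at [-1.432, 0.286, 1.577, -0, 1.279, -0.15], TCP at [0.192, -0.647, 0.194] pointing down, gripper open.
Joint ranges: [-2.77, 2.77], [-0.9, 2.22], [0.21, 2.48], [-1.53, 4.67], [0.24, 2.81], [-2.84, 2.84]. Speed limits (rad/s): [2.79, 2.79, 3.14, 3.14, 3.14, 3.14].

### API

Orientations are given as a unit quaternion [x, y, z, w].
In Python, from plant import ctrl gives the robot as it stands.
- The arm moves only by the tool step_arm, never from a script. Its arguments are lists of equal length, an entry for each row: "gripper": the gripper's target within -1 to 1 (shut at 1, half-way at 0, fully open at -1); "linear": the shift along the tool's x, y, z in m, a list of three; "delta_rot": the turn, a rotation vector about the tool's x, y, z in degrees, a list of three. A call has 1 to 20 rows; each row is the pose to reach, as a shift and turn from the pose commanded when the call began, along the tool's axes at that moment; what a row does not reach only later rows make up. A row lasts 1/8 s, in which the tool goes at most 62.5 mm and 10.7 degrees, less where a joint would pass 70% of its speed; a pose out of reach is approached as far as the arm can. A call with a gripper value outside its range is refused whole. The fingers move at their own pace and stop on an object; "grip_force" is the grip in N (left out, the last holds). Time passes only in rows, so rows that repeat a pose let the fingers close. It gives the time, the measured TCP pose, the force and the opening at its end, in the units of the state.
- ctrl.get_state(): the state, without advancing time (a new reading comes with each control period).
- ctrl.read_camera(name): name is "scene" or "top" or "wrist"; returns a dict with "frame" (480x640x3 uint8, red, green, blue), "fx", "fy", "cx", "cy" (pixels), "view" (4x4, takes a point from world to camera coordinates). Camera axes: x right, y down, z forward; pixel columns grow to the right and rows downward; lengths in m; the calibration is good to about 2 mm. A picture is of the moment at which its call begins. There is no depth.
- ctrl.sign_off(): hands the job in, once; it reports no verdict.
The state is a dict: "time": time; "qpos": joint angles; "dq": joint speeds; "joint_efforts": joint torques, N m; "eef_pos": TCP position; "tcp_rot": TCP orientation; "contact_force": force on the tool from outside, world axes, zero at the start; "wrist_torque": the same for the moment, N m; "opening": opening from 0.0 (shut) to 1.0 (fully open).
Only numpy, scipy, OpenCV 4.12 (cv2) and the standard library are available. Lean on these libraries where they do the work, as an engineer would, in place of code of your own. Each camera call takes 0.05 s, during which the arm holds its last target. There are 200 camera calls.

## Working session

There is one attempt and no reset: what is moved stays moved. The work goes in short steps, Python scripts to look and compute and a tool call to move; the robot and the scene stay as the last step left them, time stands still between calls to the robot, and variables do not carry over. Pictures are saved under pics/ and viewed, on a budget of 10 in all, crops included, one or two more only if the job needs it, and the job is handed in when it is done.

Besides the shell and the picture viewer there is one more tool, called after "Call:" by a JSON object that holds its "api" and its "payload". step_arm: Moves the arm, as the interface text tells. Its arguments: {"type":"object","properties":{"gripper":{"type":"array"},"linear":{"type":"array"},"delta_rot":{"type":"array"},"grip_force":{"type":"number"}},"required":["gripper","linear","delta_rot"]}

```bash
mkdir -p pics && python3 - <<'E'
from plant import ctrl
import cv2,pickle
s=ctrl.get_state();print(s['time'],s['eef_pos'],s['tcp_rot'],s['opening'],ctrl.hold_point_z)
d={}
for n in("scene","top"):
    c=ctrl.read_camera(n);d[n]=c
    print(n,c['fx'],c['cx'],c['cy'],c['view'].round(3).tolist())
    cv2.imwrite(f'pics/{n}0.png',c['frame'][:,:,::-1])
pickle.dump(d,open('cam0.pkl','wb'))
E
```

```text
0.0 [ 0.19215116 -0.64629062  0.19292027] [ 0.80150248 -0.59799025 -0.0008518  -0.00083587] 0.9950045112704974 0.0187
scene 482.91471603370445 325.60157972989947 231.98192475289213 [[0.804, 0.594, 0.009, -0.436], [0.38, -0.503, -0.776, -0.167], [-0.457, 0.627, -0.631, 1.043], [0.0, 0.0, 0.0, 1.0]]
top 484.55683633394057 319.31388545632467 244.5587492532619 [[-0.01, -1.0, 0.024, -0.037], [-0.99, 0.006, -0.138, 0.574], [0.138, -0.025, -0.99, 0.762], [0.0, 0.0, 0.0, 1.0]]
```

View pics/top0.png

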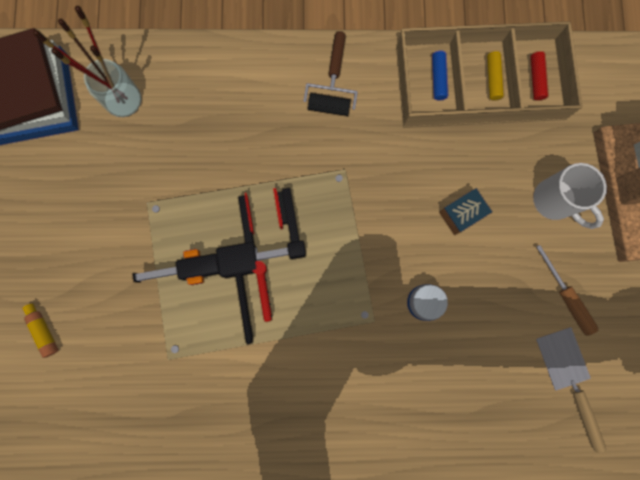

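The top view shows the board around (260,262), with the orange tabs at (192,267) and the fixed jaw's red face near (249,212). The sliding jaw is at (287,205), the trigger at (265,290) and the handle at (245,305). The block is at (466,211) and the tin at (428,302).

```bash
cat > h.py <<'E'
import numpy as np,cv2
def ray(c,u,v,z):
    V=np.array(c['view']);R=V[:3,:3];o=-R.T@V[:3,3]
    d=R.T@np.array([(u-c['cx'])/c['fx'],(v-c['cy'])/c['fy'],1]);return o+d*(z-o[2])/d[2]
def proj(c,p):
    V=np.array(c['view']);q=V[:3,:3]@np.array(p)+V[:3,3];return q[:2]/q[2]*[c['fx'],c['fy']]+[c['cx'],c['cy']]
def blobs(c,lo,hi,amin=20):
    h=cv2.cvtColor(c['frame'],cv2.COLOR_RGB2HSV);m=cv2.inRange(h,np.array(lo),np.array(hi))
    k,_=cv2.findContours(m,cv2.RETR_EXTERNAL,cv2.CHAIN_APPROX_NONE)
    return [(cv2.contourArea(x),cv2.minAreaRect(x),x) for x in k if cv2.contourArea(x)>amin]
E
python3 - <<'E'
from h import *;import pickle
d=pickle.load(open('cam0.pkl','rb'));c=d['top']
f=c['frame'][165:365,130:380,::-1];cv2.imwrite('pics/topc.png',cv2.resize(f,None,fx=3,fy=3,interpolation=cv2.INTER_CUBIC))
for nm,lo,hi in(('orange',(8,180,90),(18,255,255)),('red',(0,180,60),(5,255,255)),('blue',(95,60,20),(115,255,110))):
    for a,r,_ in blobs(c,lo,hi):print(nm,a,np.round(r[0],1),np.round(r[1],1),round(r[2],1),ray(c,*r[0],.045).round(4))
E
```

```text
orange 88.0 [194.  279.5] [ 7. 16.] 90.0 [0.5175 0.1618 0.045 ]
orange 83.0 [190.9 253.1] [ 7.1 14.8] 80.5 [0.5606 0.168  0.045 ]
red 406.0 [261.5 291.1] [59.1 12.5] 83.7 [0.4979 0.0527 0.045 ]
red 68.5 [248.5 213. ] [38.6  3. ] 80.5 [0.6268 0.075  0.045 ]
red 74.5 [278.1 207.9] [38.6  3.1] 80.5 [0.6352 0.0262 0.045 ]
red 592.5 [538.8  75.4] [47.2 14. ] 85.8 [ 0.8697 -0.4286  0.045 ]
red 66.0 [78.9 67. ] [49.4  4.5] 36.5 [0.8828 0.3672 0.045 ]
blue 952.0 [467.5 209.5] [28.  36.3] 56.3 [ 0.6311 -0.2904  0.045 ]
blue 959.5 [ 33.4 102.4] [69.2 81.1] 79.3 [0.8189 0.4394 0.045 ]
blue 71.5 [434.8  76.8] [46.2 11.3] 74.4 [ 0.8668 -0.2453  0.045 ]
```

View pics/topc.png

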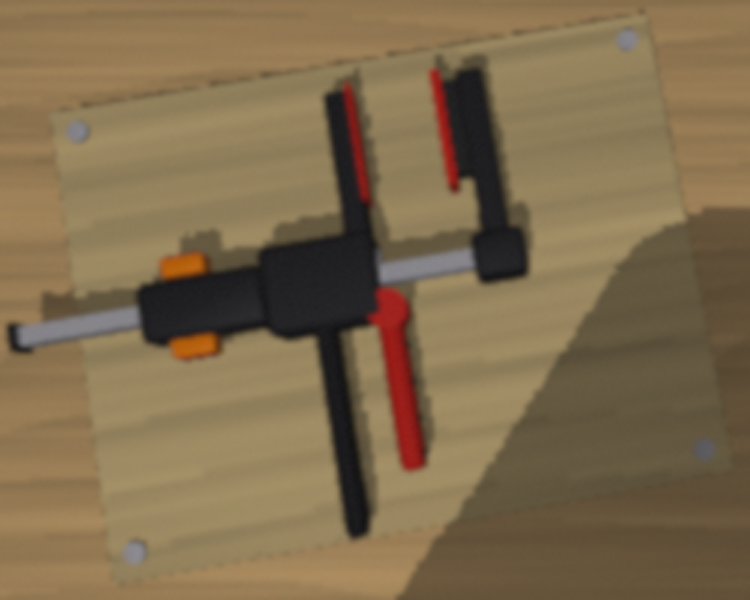

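```bash
cat >> h.py <<'E'
from scipy.spatial.transform import Rotation as Ro
def go(s,p,ang=None,nm=''):
    "shift in tool axes and turn (deg about tool z) to reach TCP p with tool x at world angle ang (deg, mod 180)"
    R=Ro.from_quat(s['tcp_rot']).as_matrix();a0=np.degrees(np.arctan2(R[1,0],R[0,0]))
    # ideal straight-down target frame
    print(nm,'shift',(R.T@(np.array(p)-s['eef_pos'])).round(4),end=' ')
    if ang is not None:
        for a in(ang,ang+180):
            t=np.radians(a);T=np.array([[np.cos(t),np.sin(t),0],[np.sin(t),-np.cos(t),0],[0,0,-1]])
            print('rot',np.degrees(Ro.from_matrix(R.T@T).as_rotvec()).round(2),end=' ')
    print('a0',round(a0,2))
E
python3 - <<'E'
from h import *;import pickle
from plant import ctrl
d=pickle.load(open('cam0.pkl','rb'));c=d['top']
o=[ray(c,194,279.5,.047),ray(c,190.9,253.1,.047)]
v=o[1]-o[0];print('tab ang',np.degrees(np.arctan2(v[1],v[0])),'dist',np.linalg.norm(v),'mid',(o[0]+o[1])/2)
# bar line ends in crop coords
C=lambda u,v,z:ray(c,130+u/3,165+v/3,z)
b=[C(20,337,.046),C(378,272,.046),C(472,259,.046)]
v=b[0]-b[2];print('bar',b,'ang y',np.degrees(np.arctan2(v[1],v[0])))
for n,(u,w) in dict(ftop1=(345,85),ftop2=(364,203)).items():print(n,C(u,w,.048))
for n,(u,w) in dict(hend=(359,535),hL=(340,440),hR=(358,440),tend=(414,468),tL=(401,440),tR=(420,440),piv=(388,308)).items():print(n,C(u,w,.051))
for a,r,_ in blobs(c,(95,60,20),(115,255,110)):
    if 400<r[0][0]<500:
        P=np.array([ray(c,*q,.04) for q in cv2.boxPoints(r)]);print('block',P.mean(0),P,np.linalg.norm(np.diff(P,axis=0),axis=1))
        e=P[1]-P[0];print(np.degrees(np.arctan2(e[1],e[0])))
s=ctrl.get_state()
go(s,[.5,-.3,.19],-30,'way');go(s,[.539,.165,.19],8.5,'tabs')
E
```

```text
tab ang 8.115830378313994 dist 0.04341314990500577 mid [0.53887128 0.16440018 0.047     ]
bar [array([0.52167261, 0.25360826, 0.046     ]), array([0.55556497, 0.06194128, 0.046     ]), array([0.56236283, 0.01084396, 0.046     ])] ang y 99.5150179154105
ftop1 [0.65943429 0.08078941 0.048     ]
ftop2 [0.59332782 0.06967812 0.048     ]
hend [0.41542546 0.07021869 0.051     ]
hL [0.46516122 0.08080446 0.051     ]
hR [0.46507071 0.07125933 0.051     ]
tend [0.45005387 0.04145265 0.051     ]
tL [0.46485427 0.04843441 0.051     ]
tR [0.46475854 0.0383388  0.051     ]
piv [0.53541181 0.05586989 0.051     ]
block [ 0.63230866 -0.29221185  0.04      ] [[ 0.63506208 -0.25345143  0.04      ]
 [ 0.66972488 -0.30666843  0.04      ]
 [ 0.62930201 -0.33090226  0.04      ]
 [ 0.59514565 -0.27782527  0.04      ]] [0.0635103  0.04713053 0.06311754]
-56.92186212290039
block [ 0.86961901 -0.24669982  0.04      ] [[ 0.90800435 -0.2277703   0.04      ]
 [ 0.91379106 -0.24727799  0.04      ]
 [ 0.83113528 -0.2655182   0.04      ]
 [ 0.82554536 -0.24623276  0.04      ]] [0.02034788 0.08464445 0.02007923]
-73.47766919414013
way shift [-0.2443 -0.3937  0.0037] rot [ -0.06   0.11 -43.45] rot [1.4000e-01 8.0000e-02 1.3655e+02] a0 -73.45
tabs shift [-0.679  -0.5635  0.0047] rot [ -0.1    0.09 -81.95] rot [9.000e-02 1.100e-01 9.805e+01] a0 -73.45
```

Call:
{"api": "step_arm", "payload": {"gripper": [-1,-1,-1,-1,-1,-1,-1,-1,-1,-1,-1,-1,-1,-1,-1,-1,-1], "linear": [[-0.244,-0.394,0],[-0.244,-0.394,0],[-0.244,-0.394,0],[-0.244,-0.394,0],[-0.244,-0.394,0],[-0.244,-0.394,0],[-0.244,-0.394,0],[-0.679,-0.563,0.015],[-0.679,-0.563,0.015],[-0.679,-0.563,0.015],[-0.679,-0.563,0.015],[-0.679,-0.563,0.015],[-0.679,-0.563,0.015],[-0.679,-0.563,0.015],[-0.679,-0.563,0.015],[-0.679,-0.563,0.015],[-0.679,-0.563,0.015]], "delta_rot": [[0,0,-43],[0,0,-43],[0,0,-43],[0,0,-43],[0,0,-43],[0,0,-43],[0,0,-43],[0,0,-82.8],[0,0,-82.8],[0,0,-82.8],[0,0,-82.8],[0,0,-82.8],[0,0,-82.8],[0,0,-82.8],[0,0,-82.8],[0,0,-82.8],[0,0,-82.8]]}}

```text
time: 2.22
eef_pos: [0.5382, 0.164, 0.1788]
tcp_rot: [0.997, 0.082, -0.001, 0.0]
contact_force: [-0.1, -1.2, 1.2]
opening: 0.999
```

```bash
python3 - <<'E'
from h import *;import pickle
from plant import ctrl
c=ctrl.read_camera('wrist');pickle.dump(c,open('w1.pkl','wb'));cv2.imwrite('pics/w1.png',c['frame'][:,:,::-1])
s=ctrl.get_state();print(s['time'],s['eef_pos']);go(s,[.539,.165,.017],9.4,'tabs')
for nm,lo,hi in(('orange',(8,180,60),(18,255,255)),('red',(0,180,50),(5,255,255))):
    for a,r,_ in blobs(c,lo,hi,150):print(nm,a,np.round(r[0],1),np.round(r[1],1),round(r[2],1),ray(c,*r[0],.047).round(4))
E
```

```text
2.275 [0.53832193 0.16344681 0.17892952]
tabs shift [ 0.0011 -0.0015  0.1619] rot [ 0.02  0.05 -0.09] rot [ 8.0000e-02 -3.0000e-02  1.7991e+02] a0 9.31
red 1484.0 [399.  358.5] [72. 23.] -0.0 [0.6342 0.0372 0.047 ]
red 2172.5 [256.9 317.2] [105.9  33.6] 4.5 [0.4996 0.0582 0.047 ]
red 371.0 [219.  276.5] [ 5. 94.] 90.0 [0.4627 0.0918 0.047 ]
```

View pics/w1.png

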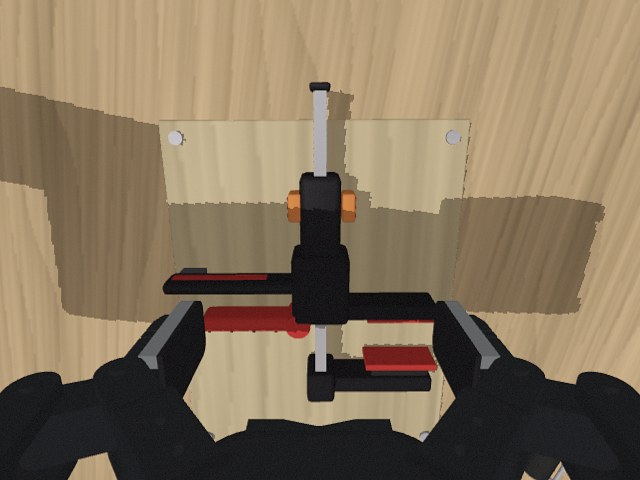

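The wrist view shows the tabs at about (295,206) and (348,206), and the bar is vertical near column 320, so the turn is right. The handle is at row 284, the trigger at row 319, and the fixed face at (400,321).

```bash
python3 - <<'E'
from h import *;import pickle
from plant import ctrl
c=pickle.load(open('w1.pkl','rb'));s=ctrl.get_state()
for a,r,k in blobs(c,(6,120,60),(22,255,255),150):
    if 180<r[0][1]<230:print('or',a,np.round(r,1) if 0 else r, cv2.boundingRect(k))
L=ray(c,287.5,206,.047);Rr=ray(c,356,206,.047);print(L,Rr,np.linalg.norm(L-Rr),(L+Rr)/2)
for u,v in((319.5,90),(320.5,180),(320,365)):print('bar',ray(c,u,v,.046))
for n,u,v,z in(('hend',164,285,.051),('h top edge',230,274,.051),('t',230,330,.051),('tip',204,318,.051),('fixed far',435,320,.048),('fixed near',368,322,.048)):print(n,ray(c,u,v,z))
# tool direction/TCP projected
print(proj(c,[*s['eef_pos'][:2],.047]))
V=np.array(c['view']);print('cam',-V[:3,:3].T@V[:3,3])
m=(L+Rr)/2;go(s,[m[0],m[1],.017],9.4)
E
```

```text
or 415.0 ((348.5, 205.5), (31.0, 15.0), 90.0) (341, 190, 16, 32)
or 376.5 ((293.5, 206.0), (32.0, 13.0), 90.0) (287, 190, 14, 33)
[0.51248543 0.16313996 0.047     ] [0.56783323 0.17222452 0.047     ] 0.05608840216352263 [0.54015933 0.16768224 0.047     ]
bar [0.52385118 0.25551645 0.046     ]
bar [0.5357039  0.18841246 0.046     ]
bar [0.56343149 0.01772821 0.046     ]
hend [0.41751441 0.07812736 0.051     ]
h top edge [0.47254421 0.09749518 0.051     ]
t [0.47777539 0.0438766  0.051     ]
tip [0.45395174 0.05205009 0.051     ]
fixed far [0.65685919 0.08176903 0.048     ]
fixed near [0.59828218 0.07010015 0.048     ]
[318.69457375 210.6247455 ]
cam [0.52692836 0.23548695 0.35890976]
 shift [ 0.0026 -0.0039  0.1619] rot [ 0.02  0.05 -0.09] rot [ 8.0000e-02 -3.0000e-02  1.7991e+02] a0 9.31
```

Call:
{"api": "step_arm", "payload": {"gripper": [-1,-1,-1,-1,-1,1,1,1,1,1,1,1,1,1,1,1,1,1], "linear": [[0.001,-0.003,0.05],[0.001,-0.003,0.11],[0.001,-0.003,0.15],[0.001,-0.003,0.164],[0.001,-0.003,0.164],[0.001,-0.003,0.164],[0.001,-0.003,0.164],[0.001,-0.003,0.164],[0.001,-0.003,0.164],[0.001,-0.003,0.164],[0.001,-0.003,0.164],[0.001,-0.003,0.164],[0.001,-0.003,0.164],[0.001,-0.003,0.164],[0.001,-0.003,0.164],[0.001,-0.003,0.164],[0.001,-0.003,0.164],[0.001,-0.003,0.164]], "delta_rot": [[0,0,0],[0,0,0],[0,0,0],[0,0,0],[0,0,0],[0,0,0],[0,0,0],[0,0,0],[0,0,0],[0,0,0],[0,0,0],[0,0,0],[0,0,0],[0,0,0],[0,0,0],[0,0,0],[0,0,0],[0,0,0]], "grip_force": 20}}

```text
time: 4.53
eef_pos: [0.5391, 0.1673, 0.0153]
tcp_rot: [0.997, 0.081, 0.0, 0.0]
contact_force: [0.9, 0.2, -0.3]
opening: 0.0
```

```bash
python3 - <<'E'
from h import *
from plant import ctrl
c=ctrl.read_camera('top')
for a,r,_ in blobs(c,(0,180,60),(5,255,255)):
    if 200<r[0][0]<400:print('red',a,np.round(r[0],1),np.round(r[1],1),round(r[2],1),ray(c,*r[0],.048).round(4))
f=c['frame'][165:365,130:380,::-1];cv2.imwrite('pics/topc2.png',cv2.resize(f,None,fx=3,fy=3,interpolation=cv2.INTER_CUBIC))
E
```

```text
red 403.5 [261.5 291.1] [59.1 12.5] 83.8 [0.4977 0.0525 0.048 ]
red 68.5 [248.5 213. ] [38.6  2.9] 81.0 [0.6262 0.0746 0.048 ]
red 75.5 [278.1 207.9] [38.6  3.1] 80.5 [0.6346 0.026  0.048 ]
```

View pics/topc2.png

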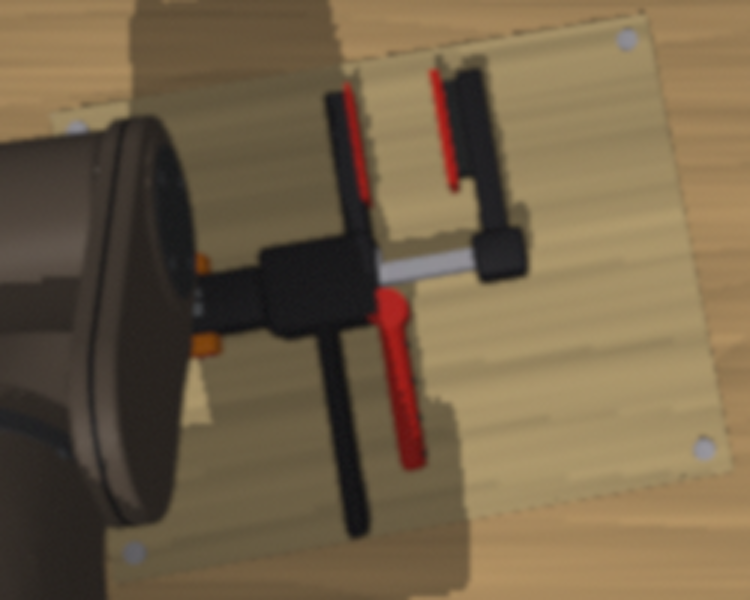

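The opening reads 0 and the jaw has not moved (sliding face still at (278,208)), so the pinch did not work. I'll look with the wrist camera.

```bash
python3 - <<'E'
from h import *
from plant import ctrl
c=ctrl.read_camera('wrist');cv2.imwrite('pics/w2.png',c['frame'][:,:,::-1])
s=ctrl.get_state();print(s)
E
```

```text
{'time': 4.625, 'qpos': array([ 1.21230985e-01,  2.62661775e-01,  1.96630774e+00,  2.93142739e-05,
        9.12639686e-01, -4.18874957e-02]), 'dq': array([-0.00035116, -0.00030643, -0.00092158, -0.00249242, -0.00071948,
        0.00181475]), 'joint_efforts': array([-6.64346808e-04, -3.41741574e+01, -2.37831581e+01, -1.27038493e-04,
        5.49964661e-04,  1.51363645e-05]), 'eef_pos': array([0.53905273, 0.16732465, 0.01532662]), 'tcp_rot': array([ 9.96676619e-01,  8.14599140e-02, -8.72732286e-06, -1.12582168e-05]), 'contact_force': array([ 0.00954267,  0.59606351, -0.68775904]), 'wrist_torque': array([0.00146721, 0.00666595, 0.04301748]), 'opening': 0.002154245678854527}
```

View pics/w2.png

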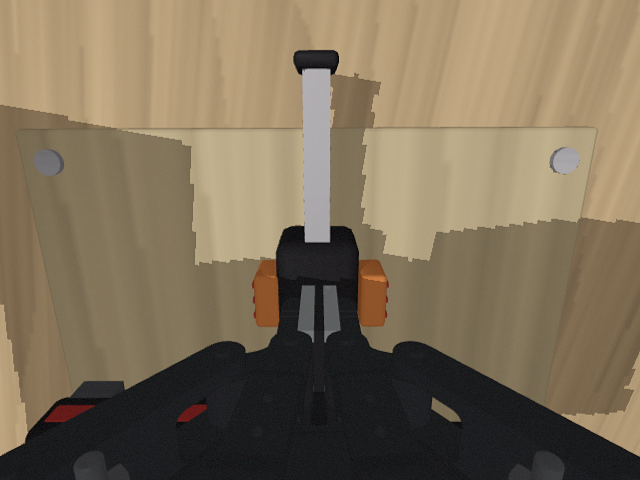

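The fingers look shut over the housing at (320,290), between the unpressed tabs at (266,293) and (373,293). I'll check whether the real height matches the reported one.

```bash
python3 - <<'E'
from h import *;import pickle
from plant import ctrl
c=ctrl.read_camera('wrist');s=ctrl.get_state();V=np.array(c['view'])
print('cam',-V[:3,:3].T@V[:3,3],'fwd',V[2,:3],'tcp px',proj(c,s['eef_pos']))
w1=pickle.load(open('w1.pkl','rb'));print('fx',c['fx'],w1['fx'],np.array(w1['view'])[2,:3])
# board corner at far edge: width 270 at z .01 ; rows 129
for u,v in((20,129),(596,128)):print(ray(c,u,v,.010))
for u,v in((253,300),(388,300),(253,325),(388,325),(257,262),(384,262)):print('tab',ray(c,u,v,.047))
for u,v in((317,241),(317,70)):print('bar',ray(c,u,v,.046))
p=proj(w1,[0,0,0]);
for u,v in((160,121),(470,121)):print('w1 board',ray(w1,u,v,.010))
# scene view
sc=ctrl.read_camera('scene');t=proj(sc,s['eef_pos']).astype(int);print(t)
f=sc['frame'][max(0,t[1]-120):t[1]+80,max(0,t[0]-130):t[0]+130,::-1];cv2.imwrite('pics/sc2.png',cv2.resize(f,None,fx=3,fy=3))
E
```

```text
cam [0.52768905 0.23869094 0.19550064] fwd [ 0.04571406 -0.28208489 -0.95829971] tcp px [318.16882901 269.9422247 ]
fx 389.1249916409762 389.1249916409762 [ 0.04484851 -0.28263961 -0.95817716]
[0.39269434 0.21181881 0.01      ]
[0.65423335 0.25495085 0.01      ]
tab [0.51225037 0.16212395 0.047     ]
tab [0.56812575 0.17125135 0.047     ]
tab [0.51358505 0.15042651 0.047     ]
tab [0.57061071 0.15974333 0.047     ]
tab [0.51192826 0.17928929 0.047     ]
tab [0.5629288  0.18761841 0.047     ]
bar [0.53463781 0.19175875 0.046     ]
bar [0.52442497 0.2548134  0.046     ]
w1 board [0.39196808 0.21086162 0.01      ]
w1 board [0.65536908 0.25400879 0.01      ]
[378 200]
```

View pics/sc2.png

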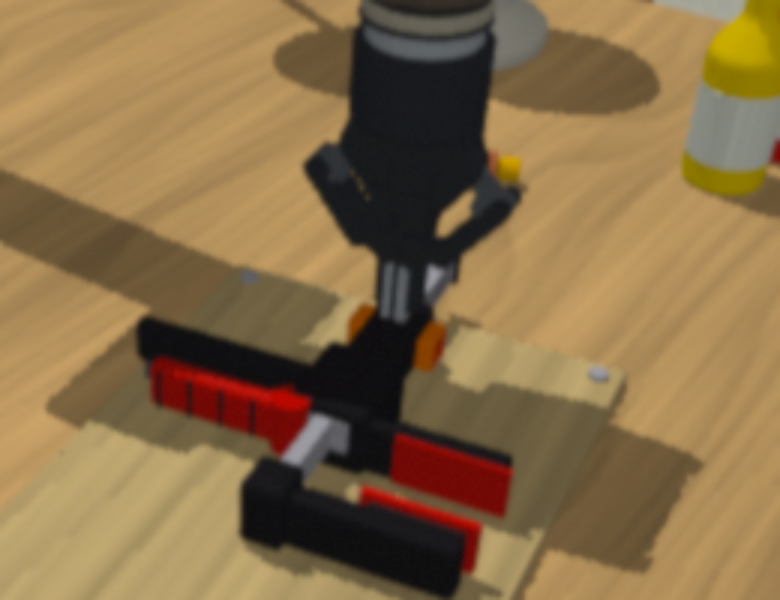

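Call:
{"api": "step_arm", "payload": {"gripper": [1,1,-1,-1,-1,-1,-1,-1], "linear": [[0,0,-0.04],[0,0,-0.08],[0,0,-0.08],[0,0,-0.08],[0,0,-0.08],[0,0,-0.08],[0,0,-0.08],[0,0,-0.08]], "delta_rot": [[0,0,0],[0,0,0],[0,0,0],[0,0,0],[0,0,0],[0,0,0],[0,0,0],[0,0,0]], "grip_force": 40}}

```text
time: 5.72
eef_pos: [0.539, 0.1673, 0.095]
tcp_rot: [0.997, 0.081, -0.0, -0.0]
contact_force: [-0.5, -0.3, 0.6]
opening: 0.998
```

Call:
{"api": "step_arm", "payload": {"gripper": [-1,-1,-1,-1], "linear": [[0,0,0.04],[0,0,0.07],[0,0,0.08],[0,0,0.08]], "delta_rot": [[0,0,0],[0,0,0],[0,0,0],[0,0,0]]}}

```text
time: 6.22
eef_pos: [0.5389, 0.1673, 0.0151]
tcp_rot: [0.997, 0.081, -0.0, 0.0]
contact_force: [-0.1, 0.7, -0.3]
opening: 1.001
```

Call:
{"api": "step_arm", "payload": {"gripper": [0.2,0.2], "linear": [[0,0,0],[0,0,0]], "delta_rot": [[0,0,0],[0,0,0]]}}

```text
time: 6.48
eef_pos: [0.5403, 0.1675, 0.0169]
tcp_rot: [0.997, 0.081, 0.001, -0.0]
contact_force: [-0.5, -0.0, -0.4]
opening: 0.601
```

Call:
{"api": "step_arm", "payload": {"gripper": [0.2,0.2,0.2,0.2], "linear": [[0,0,0],[0,0,0],[0,0,0],[0,0,0]], "delta_rot": [[0,0,0],[0,0,0],[0,0,0],[0,0,0]]}}

```text
time: 6.98
eef_pos: [0.539, 0.1673, 0.0153]
tcp_rot: [0.997, 0.081, -0.0, 0.0]
contact_force: [0.2, -0.9, -0.5]
opening: 0.401
```

```bash
python3 - <<'E'
from h import *
from plant import ctrl
t=ctrl.read_camera('top')
for a,r,_ in blobs(t,(0,180,60),(5,255,255)):
    if 200<r[0][0]<400:print('red',a,np.round(r[0],1))
c=ctrl.read_camera('wrist')
for a,r,k in blobs(c,(6,120,60),(22,255,255),150):
    if 180<r[0][1]<350:print('or',a,cv2.boundingRect(k))
a=c['frame'][:,:,::-1];sc=ctrl.read_camera('scene')['frame'][80:280,248:508,::-1]
cv2.imwrite('pics/w3.png',np.vstack([cv2.resize(a[150:400,150:490],(680,500))[:380],cv2.resize(sc[60:145,30:230],(680,220))]))
E
```

```text
red 404.0 [261.9 290.6]
red 70.5 [248.5 213. ]
red 76.5 [278.1 207.9]
or 780.0 (357, 260, 31, 64)
or 583.5 (252, 260, 28, 67)
```

View pics/w3.png

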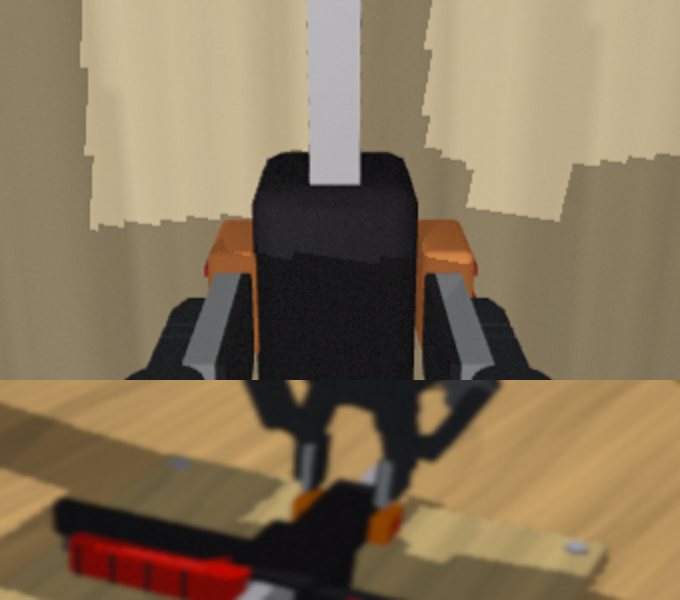

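```bash
python3 - <<'E'
from h import *
from plant import ctrl
c=ctrl.read_camera('wrist');s=ctrl.get_state();sc=ctrl.read_camera('scene')
R=Ro.from_quat(s['tcp_rot']).as_matrix();e=s['eef_pos']
for dz in(0,.01,.02,.03,.04):
    p=e-R[:,2]*dz
    for off in(.017,-.017,0):print(dz,off,'wrist',proj(c,p+R[:,0]*off).round(0),'scene',proj(sc,p+R[:,0]*off).round(0),'+-11y',proj(c,p+R[:,0]*off+R[:,1]*.011).round(0),proj(c,p+R[:,0]*off-R[:,1]*.011).round(0))
E
```

```text
0 0.017 wrist [352. 270.] scene [387. 203.] +-11y [352. 290.] [353. 249.]
0 -0.017 wrist [284. 270.] scene [370. 198.] +-11y [285. 290.] [283. 249.]
0 0 wrist [318. 270.] scene [378. 200.] +-11y [318. 290.] [318. 249.]
0.01 0.017 wrist [354. 278.] scene [387. 198.] +-11y [354. 299.] [355. 256.]
0.01 -0.017 wrist [282. 278.] scene [370. 193.] +-11y [283. 299.] [282. 256.]
0.01 0 wrist [318. 278.] scene [379. 196.] +-11y [318. 299.] [318. 256.]
0.02 0.017 wrist [356. 287.] scene [388. 194.] +-11y [356. 309.] [357. 264.]
0.02 -0.017 wrist [280. 287.] scene [371. 189.] +-11y [281. 309.] [279. 264.]
0.02 0 wrist [318. 287.] scene [379. 191.] +-11y [318. 309.] [318. 264.]
0.03 0.017 wrist [358. 297.] scene [388. 189.] +-11y [358. 320.] [359. 272.]
0.03 -0.017 wrist [278. 297.] scene [371. 184.] +-11y [279. 320.] [277. 272.]
0.03 0 wrist [318. 297.] scene [380. 187.] +-11y [318. 320.] [318. 272.]
0.04 0.017 wrist [361. 308.] scene [389. 185.] +-11y [360. 332.] [362. 282.]
0.04 -0.017 wrist [275. 308.] scene [371. 180.] +-11y [276. 332.] [275. 282.]
0.04 0 wrist [318. 308.] scene [380. 182.] +-11y [318. 332.] [318. 282.]
```

The wrist and scene views agree that the visible fingertips lie about 40 mm behind the reported TCP: they sit on top of the tabs and housing although z reads 0.015. I'll touch the bare board with shut fingers to measure that offset.

Call:
{"api": "step_arm", "payload": {"gripper": [0.2,1,1,1,1,1,1,1], "linear": [[0,0,-0.05],[0,0,-0.05],[0.085,0,-0.05],[0.085,0,-0.05],[0.085,0,0],[0.085,0,0.024],[0.085,0,0.027],[0.085,0,0.027]], "delta_rot": [[0,0,0],[0,0,0],[0,0,0],[0,0,0],[0,0,0],[0,0,0],[0,0,0],[0,0,0]], "grip_force": 20}}

```text
time: 8.22
eef_pos: [0.6233, 0.1812, -0.0114]
tcp_rot: [0.997, 0.081, 0.0, -0.0]
contact_force: [-1.0, -0.2, 0.1]
opening: -0.0
```

Call:
{"api": "step_arm", "payload": {"gripper": [1,1,1], "linear": [[0,0,0.003],[0,0,0.006],[0,0,0.007]], "delta_rot": [[0,0,0],[0,0,0],[0,0,0]]}}

```text
time: 8.6
eef_pos: [0.6231, 0.1812, -0.0183]
tcp_rot: [0.997, 0.081, 0.0, -0.0]
contact_force: [-0.4, 0.3, -0.1]
opening: 0.004
```

Call:
{"api": "step_arm", "payload": {"gripper": [1,1,1], "linear": [[0,0,0.002],[0,0,0.004],[0,0,0.005]], "delta_rot": [[0,0,0],[0,0,0],[0,0,0]]}}

```text
time: 8.98
eef_pos: [0.6228, 0.1811, -0.0239]
tcp_rot: [0.997, 0.081, -0.0, -0.0]
contact_force: [0.4, 0.0, -0.0]
opening: -0.006
```

Call:
{"api": "step_arm", "payload": {"gripper": [1,1,1], "linear": [[0,0,0.002],[0,0,0.004],[0,0,0.004]], "delta_rot": [[0,0,0],[0,0,0],[0,0,0]]}}

```text
time: 9.35
eef_pos: [0.6231, 0.1811, -0.0269]
tcp_rot: [0.997, 0.082, -0.0, 0.0]
contact_force: [-1.8, -0.2, 5.1]
opening: 0.001
```

Call:
{"api": "step_arm", "payload": {"gripper": [1,1,1], "linear": [[0,0,0.002],[0,0,0.003],[0,0,0.003]], "delta_rot": [[0,0,0],[0,0,0],[0,0,0]]}}

```text
time: 9.72
eef_pos: [0.6231, 0.1812, -0.027]
tcp_rot: [0.997, 0.082, -0.001, 0.0]
contact_force: [-8.4, -2.1, 18.2]
opening: -0.001
```

Contact came at reported z = -0.0265, so the true tip height is the reported z plus 0.0365. Now I'll redo the pinch at the corrected height.

Call:
{"api": "step_arm", "payload": {"gripper": [1,-1,-1,-1,-1,-1,-1,-1,-1,1,1,1,1,1,1,1,1,1,1,1], "linear": [[0,0,-0.06],[0,0,-0.11],[-0.05,0.001,-0.11],[-0.085,0.001,-0.11],[-0.085,0.001,-0.11],[-0.085,0.001,-0.05],[-0.085,0.001,-0.02],[-0.085,0.001,-0.0095],[-0.085,0.001,-0.0095],[-0.085,0.001,-0.0095],[-0.085,0.001,-0.0095],[-0.085,0.001,-0.0095],[-0.085,0.001,-0.0095],[-0.085,0.001,-0.0095],[-0.085,0.001,-0.0095],[-0.085,0.001,-0.0095],[-0.085,0.001,-0.0095],[-0.085,0.001,-0.0095],[-0.085,0.001,-0.0095],[-0.085,0.001,-0.0095]], "delta_rot": [[0,0,0],[0,0,0],[0,0,0],[0,0,0],[0,0,0],[0,0,0],[0,0,0],[0,0,0],[0,0,0],[0,0,0],[0,0,0],[0,0,0],[0,0,0],[0,0,0],[0,0,0],[0,0,0],[0,0,0],[0,0,0],[0,0,0],[0,0,0]], "grip_force": 20}}

```text
time: 12.22
eef_pos: [0.5386, 0.1662, -0.0189]
tcp_rot: [0.997, 0.082, -0.001, 0.0]
contact_force: [-6.6, -1.1, 11.9]
opening: 0.459
```

```bash
python3 - <<'E'
from h import *
from plant import ctrl
t=ctrl.read_camera('top')
for a,r,_ in blobs(t,(0,180,60),(5,255,255)):
    if 200<r[0][0]<400:print('red',a,np.round(r[0],1),np.round(r[1],1),ray(t,*r[0],.048))
E
```

```text
red 402.5 [261.5 291.1] [59.1 12.5] [0.49773139 0.05246358 0.048     ]
red 67.5 [248.5 213. ] [38.6  2.9] [0.62620233 0.07461334 0.048     ]
red 96.0 [313.8 201.4] [39.4  3.8] [ 0.64538976 -0.03311465  0.048     ]
```

The tabs are pressed (opening 39 mm) and the jaw face has moved to (314,201), which is fully open. Next is the block.

```bash
python3 - <<'E'
from h import *;import pickle
from plant import ctrl
s=ctrl.get_state()
go(s,[.6323,-.2922,.12],33,'above block')
d=pickle.load(open('cam0.pkl','rb'))['top'];print('tin',ray(d,428,302,.05))
E
```

```text
above block shift [ 0.0171  0.4676 -0.1387] rot [-1.000e-02  1.700e-01 -2.359e+01] rot [2.3000e-01 1.0000e-02 1.5641e+02] a0 9.41
tin [ 0.47782676 -0.21643534  0.05      ]
```

Call:
{"api": "step_arm", "payload": {"gripper": [-1,-1,-1,-1,-1,-1,-1,-1,-1,-1,-1,-1,-1,-1,-1,-1], "linear": [[0,0,0],[0,0,0],[0,0,0],[0,0,-0.06],[0,0,-0.12],[0.017,0.467,-0.141],[0.017,0.467,-0.141],[0.017,0.467,-0.141],[0.017,0.467,-0.141],[0.017,0.467,-0.141],[0.017,0.467,-0.141],[0.017,0.467,-0.141],[0.017,0.467,-0.141],[0.017,0.467,-0.141],[0.017,0.467,-0.141],[0.017,0.467,-0.141]], "delta_rot": [[0,0,0],[0,0,0],[0,0,0],[0,0,0],[0,0,0],[0,0,-23.6],[0,0,-23.6],[0,0,-23.6],[0,0,-23.6],[0,0,-23.6],[0,0,-23.6],[0,0,-23.6],[0,0,-23.6],[0,0,-23.6],[0,0,-23.6],[0,0,-23.6]]}}

```text
time: 14.28
eef_pos: [0.6317, -0.2901, 0.1196]
tcp_rot: [0.959, 0.284, -0.0, -0.0]
contact_force: [-0.6, 1.0, -0.4]
opening: 1.002
```

```bash
python3 - <<'E'
from h import *;import pickle
from plant import ctrl
s=ctrl.get_state();print(s['eef_pos'])
t=ctrl.read_camera('top')
for a,r,_ in blobs(t,(0,180,60),(5,255,255)):
    if 200<r[0][0]<400:print('red',a,np.round(r[0],1),np.round(r[1],1))
c=ctrl.read_camera('wrist');pickle.dump(c,open('w4.pkl','wb'))
for a,r,k in blobs(c,(95,60,20),(115,255,120),800):
    P=np.array([ray(c,*q,.04) for q in cv2.boxPoints(r)]);print(a,np.round(r[0]),'c',P.mean(0),np.linalg.norm(np.diff(P,axis=0),axis=1),[round(float(np.degrees(np.arctan2(*(P[i+1]-P[i])[[1,0]]))),1) for i in(0,1)])
go(s,[.6323,-.2922,-.0345],33)
cv2.imwrite('pics/w4.png',c['frame'][:,:,::-1])
E
```

```text
[ 0.63174608 -0.29008078  0.11955519]
red 390.5 [261.5 291.1] [59.1 12.4]
red 69.5 [248.5 213. ] [38.6  3. ]
red 97.0 [313.8 201.4] [39.4  3.8]
1409.5 [590. 349.] c [ 0.85927042 -0.25870861  0.04      ] [0.02365996 0.08855935 0.02524619] [99.7, -0.2]
6215.5 [318. 229.] c [ 0.63307141 -0.29244092  0.04      ] [0.06552585 0.04903752 0.065635  ] [119.9, 31.4]
 shift [-0.0007  0.0022  0.1541] rot [-0.05  0.01  0.03] rot [-1.0000e-02 -8.0000e-02 -1.7997e+02] a0 33.03
```

View pics/w4.png

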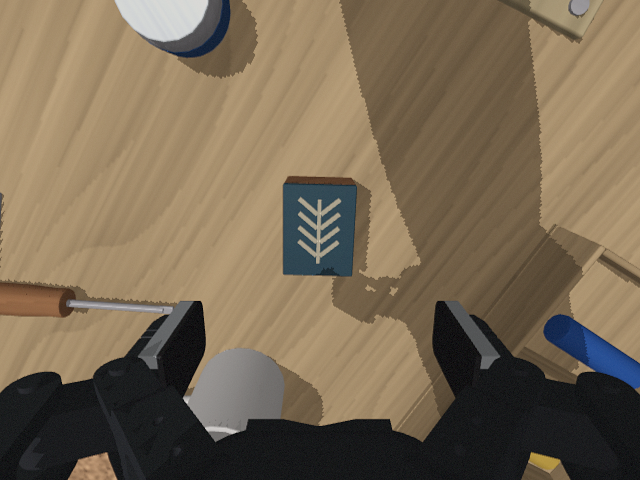

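The wrist view shows the block upright at (319,229), leaf up, between the fingers; the tin is at (175,15), well clear. Now descend, grip and lift.

Call:
{"api": "step_arm", "payload": {"gripper": [-1,-1,-1,-1,-1,1,1,1,1,1,1,1,1,1], "linear": [[0,0.003,0.05],[0,0.003,0.1],[0,0.003,0.14],[0,0.003,0.154],[0,0.003,0.154],[0,0.003,0.154],[0,0.003,0.154],[0,0.003,0.154],[0,0.003,0.154],[0,0.003,0.154],[0,0.003,0.154],[0,0.003,0.154],[0,0.003,0.1],[0,0.003,0.03]], "delta_rot": [[0,0,2],[0,0,2],[0,0,2],[0,0,2],[0,0,2],[0,0,2],[0,0,2],[0,0,2],[0,0,2],[0,0,2],[0,0,2],[0,0,2],[0,0,2],[0,0,2]], "grip_force": 40}}

```text
time: 16.12
eef_pos: [0.6315, -0.2931, 0.0807]
tcp_rot: [0.964, 0.267, -0.002, -0.002]
contact_force: [0.3, -1.0, -1.4]
opening: 0.581
```

```bash
python3 - <<'E'
from h import *;import pickle
from plant import ctrl
s=ctrl.get_state();print(s['eef_pos'])
c=ctrl.read_camera('wrist');cv2.imwrite('pics/w5.png',c['frame'][:,:,::-1])
for a,r,k in blobs(c,(95,60,20),(115,255,120),800):print(a,np.round(r[0]),np.round(r[1]),r[2])
# true jaw seat, target mid: seat + ey*-.052
ex=np.array([.9866,.1633]);ey=np.array([-.1633,.9866])
seat=np.array([.6264,.0752]);t=seat-.052*ey;print('target',t)
go(s,[*t,.09],9.4,'above');go(s,[*t,-.0235],9.4,'down')
E
```

```text
[ 0.63154934 -0.2930568   0.08067271]
27230.0 [318. 335.] [180. 166.] 90.0
923.5 [174.  30.] [30. 88.] 60.164459228515625
target [0.6348916 0.0238968]
above shift [ 0.1658 -0.2702 -0.0083] rot [-0.27  0.2  21.53] rot [  -0.28   -0.38 -158.47] a0 30.93
down shift [ 0.1661 -0.2696  0.1052] rot [-0.27  0.2  21.53] rot [  -0.28   -0.38 -158.47] a0 30.93
```

Call:
{"api": "step_arm", "payload": {"gripper": [1,1,1,1,1,1,1,1,1,1,1,1,1], "linear": [[0,0,0],[0.164,-0.27,0],[0.164,-0.27,0],[0.164,-0.27,0],[0.164,-0.27,0],[0.164,-0.27,0],[0.164,-0.27,0],[0.164,-0.27,0],[0.164,-0.27,0],[0.164,-0.27,0.03],[0.164,-0.27,0.05],[0.164,-0.27,0.05],[0.164,-0.27,0.05]], "delta_rot": [[0,0,0],[0,0,21.6],[0,0,21.6],[0,0,21.6],[0,0,21.6],[0,0,21.6],[0,0,21.6],[0,0,21.6],[0,0,21.6],[0,0,21.6],[0,0,21.6],[0,0,21.6],[0,0,21.6]]}}

```text
time: 17.8
eef_pos: [0.6359, 0.0211, 0.0329]
tcp_rot: [0.997, 0.081, 0.0, 0.0]
contact_force: [0.0, 0.7, -1.3]
opening: 0.58
```

```bash
python3 - <<'E'
from h import *;import pickle
from plant import ctrl
s=ctrl.get_state();print(s['eef_pos'],s['opening'])
go(s,[.6349,.0239,-.0235],9.4,'down')
c=ctrl.read_camera('scene');cv2.imwrite('pics/sc3.png',cv2.resize(c['frame'][90:330,250:570,::-1],None,fx=2.3,fy=2.3))
E
```

```text
[0.6358602  0.02113727 0.03286565] 0.5800500250777753
down shift [-0.0005 -0.0029  0.0564] rot [ 0.01 -0.05 -0.09] rot [-8.0000e-02 -2.0000e-02  1.7991e+02] a0 9.31
```

View pics/sc3.png

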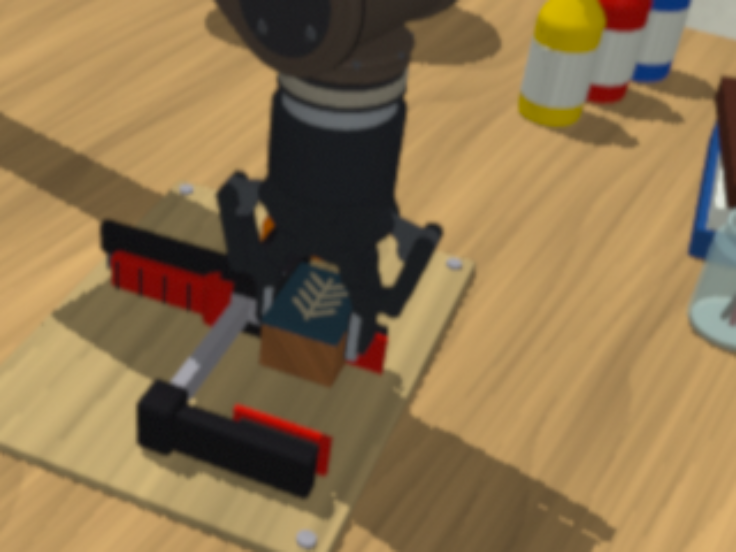

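The scene view shows the held block level, leaf up, between the fixed jaw and the open sliding jaw. Now lower, release and retreat.

Call:
{"api": "step_arm", "payload": {"gripper": [1,1,1,1,1,-0.4,-0.6,-0.8,-0.8,-0.8,-0.8,-0.8,-0.8], "linear": [[0,-0.003,0.025],[0,-0.003,0.045],[0,-0.003,0.056],[0,-0.003,0.0565],[0,-0.003,0.0565],[0,-0.003,0.0565],[0,-0.003,0.0565],[0,-0.003,0.0565],[0,-0.003,0.0565],[0,-0.003,0.03],[0,-0.003,-0.03],[0,-0.003,-0.08],[0,-0.003,-0.08]], "delta_rot": [[0,0,0],[0,0,0],[0,0,0],[0,0,0],[0,0,0],[0,0,0],[0,0,0],[0,0,0],[0,0,0],[0,0,0],[0,0,0],[0,0,0],[0,0,0]]}}

```text
time: 19.48
eef_pos: [0.6389, 0.0242, 0.1189]
tcp_rot: [0.997, 0.082, 0.006, 0.001]
contact_force: [0.2, 0.1, -0.5]
opening: 0.9
```

```bash
cat > chk.py <<'E'
from h import *
from plant import ctrl
s=ctrl.get_state();print(s['time'],s['eef_pos'],s['opening'])
ex=np.array([.9866,.1633]);ey=np.array([-.1633,.9866]);seat=np.array([.6264,.0752])
for n in('top','wrist'):
    c=ctrl.read_camera(n)
    for a,r,k in blobs(c,(95,60,20),(115,255,120),500):
        P=np.array([ray(c,*q,.05)[:2] for q in cv2.boxPoints(r)]);m=P.mean(0)-seat
        if abs(m).max()<.12:print(n,'block in seat',[round(float(m@ex),4),round(float(m@ey),4)],np.linalg.norm(np.diff(P,axis=0),axis=1).round(4),[round(float(np.degrees(np.arctan2(*(P[i+1]-P[i])[::-1]))),1) for i in(0,1)])
    for a,r,k in blobs(c,(0,180,50),(5,255,255),50):
        m=ray(c,*r[0],.048)[:2]-seat
        if abs(m).max()<.2:print(n,'red',a,np.round(r[0],1),[round(float(m@ex),4),round(float(m@ey),4)])
E
python3 chk.py
```

```text
19.475 [0.6388898  0.02421563 0.11886648] 0.8998133949545151
top red 90.5 [313.9 202.9] [-0.0016, -0.1097]
wrist block in seat [0.0, -0.048] [0.048  0.0646 0.0516] [9.2, -79.3]
wrist red 1714.5 [319.9 300.1] [0.0032, -0.1015]
wrist red 240.5 [319.5 150.5] [0.0031, 0.0011]
wrist red 3440.5 [110.7 154.7] [-0.1272, -0.0011]
```

```bash
python3 - <<'E'
from h import *
from plant import ctrl
s=ctrl.get_state();print(s['eef_pos'],s['tcp_rot'])
go(s,[.4553,.0681,.12],99.4)
E
```

```text
[0.63494686 0.02460116 0.1127592 ] [9.96675466e-01 8.14725630e-02 4.77014304e-04 1.01762257e-04]
 shift [-0.1702 -0.0721 -0.0074] rot [ 5.000e-02 -3.000e-02 -9.005e+01] rot [-3.000e-02 -5.000e-02  8.995e+01] a0 9.35
```

Call:
{"api": "step_arm", "payload": {"gripper": [-1,-1,-1,-1,-1,-1,-1,-1,-1,-1], "linear": [[-0.06,-0.025,-0.007],[-0.12,-0.05,-0.007],[-0.17,-0.072,-0.007],[-0.17,-0.072,-0.007],[-0.17,-0.072,-0.007],[-0.17,-0.072,-0.007],[-0.17,-0.072,-0.007],[-0.17,-0.072,-0.007],[-0.17,-0.072,-0.007],[-0.17,-0.072,-0.007]], "delta_rot": [[0,0,-90],[0,0,-90],[0,0,-90],[0,0,-90],[0,0,-90],[0,0,-90],[0,0,-90],[0,0,-90],[0,0,-90],[0,0,-90]]}}

```text
time: 20.82
eef_pos: [0.4538, 0.0682, 0.1172]
tcp_rot: [0.647, 0.762, -0.001, -0.002]
contact_force: [0.3, 0.4, -0.3]
opening: 0.996
```

```bash
python3 chk.py; python3 - <<'E'
from h import *;import pickle
from plant import ctrl
s=ctrl.get_state()
c=ctrl.read_camera('wrist');pickle.dump(c,open('w6.pkl','wb'))
print('tcp at z.05 px',proj(c,[*s['eef_pos'][:2],.05]))
cv2.imwrite('pics/w6.png',c['frame'][:,:,::-1])
E
```

```text
20.825 [0.45383238 0.06815454 0.11718605] 0.995892179534146
top block in seat [-0.0015, -0.0493] [0.0622 0.0471 0.0617] [-80.2, -170.6]
top red 142.5 [259.  271.3] [-0.0983, -0.0025]
top red 97.0 [313.8 201.4] [0.001, -0.11]
wrist block in seat [-0.0142, -0.0469] [0.0606 0.0276 0.0622] [99.1, 7.2]
wrist red 2791.5 [287.3 284. ] [-0.1333, -0.0013]
tcp at z.05 px [319.39358233 232.30059956]
```

View pics/w6.png

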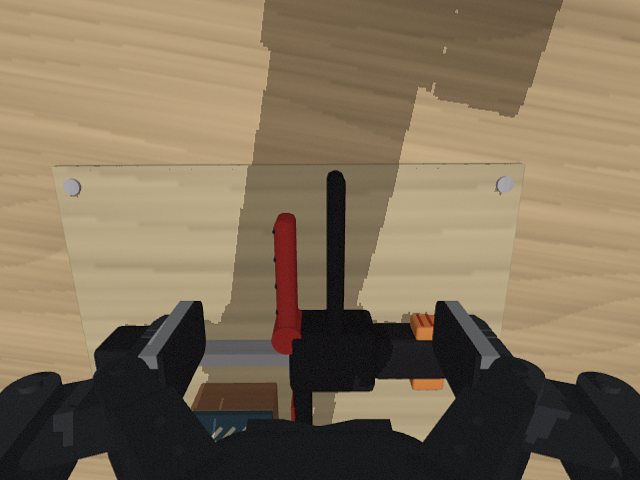

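The wrist view shows the trigger from (285,213) down to its pivot at (286,340), the handle from (336,172) to (338,310), and the block between the jaws at the bottom left. I'll convert these to clamp axes.

```bash
python3 - <<'E'
from h import *;import pickle
from plant import ctrl
c=pickle.load(open('w6.pkl','rb'));s=ctrl.get_state()
ex=np.array([.9866,.1633]);ey=np.array([-.1633,.9866]);seat=np.array([.6264,.0752])
def P(n,u,v,z=.051):
    p=ray(c,u,v,z)[:2]-seat;print(n,'clamp x %.4f seat y %.4f'%(p@ex+.075,p@ey))
P('trig tip',285,213);P('handle end',336,171);P('pivot',286,340)
f=c['frame'].astype(int)
for row in(220,232,245,260):
    g=f[row];red=[u for u in range(260,310) if g[u,0]>60 and g[u,0]>2.2*g[u,1]]
    blk=[u for u in range(315,360) if g[u].max()<55]
    print(row,red[0],red[-1],blk[0],blk[-1])
    P(' tL',red[0],row);P(' hR',blk[-1]+1,row)
print(s['eef_pos'])
E
```

```text
trig tip clamp x -0.1093 seat y -0.0013
handle end clamp x -0.1365 seat y 0.0317
pivot clamp x -0.0154 seat y -0.0032
220 277 295 327 344
 tL clamp x -0.1046 seat y -0.0067
 hR clamp x -0.1045 seat y 0.0379
232 275 295 327 344
 tL clamp x -0.0965 seat y -0.0083
 hR clamp x -0.0963 seat y 0.0380
245 275 295 327 344
 tL clamp x -0.0874 seat y -0.0086
 hR clamp x -0.0872 seat y 0.0382
260 276 296 327 343
 tL clamp x -0.0768 seat y -0.0083
 hR clamp x -0.0766 seat y 0.0377
[0.45463819 0.06810566 0.11826641]
```

Call:
{"api": "step_arm", "payload": {"gripper": [-0.85,-0.85,-0.85,-0.85,-0.85,1,1,1,1,1,1], "linear": [[0.004,0.002,0.05],[0.004,0.002,0.1],[0.004,0.002,0.13],[0.004,0.002,0.138],[0.004,0.002,0.138],[0.004,0.002,0.138],[0.004,0.002,0.138],[0.004,0.002,0.138],[0.004,0.002,0.138],[0.004,0.002,0.138],[0.004,0.002,0.138]], "delta_rot": [[0,0,0],[0,0,0],[0,0,0],[0,0,0],[0,0,0],[0,0,0],[0,0,0],[0,0,0],[0,0,0],[0,0,0],[0,0,0]], "grip_force": 45}}

```text
time: 22.35
eef_pos: [0.4596, 0.0708, -0.0142]
tcp_rot: [0.647, 0.762, 0.0, 0.003]
contact_force: [-7.0, -5.7, 17.4]
opening: 0.355
```

```bash
python3 chk.py
```

```text
22.35 [ 0.45960469  0.07081122 -0.01420299] 0.35476571954518304
top block in seat [-0.0013, -0.0491] [0.0633 0.0485 0.0628] [-80.1, -170.5]
top red 180.0 [258.1 274.3] [-0.1029, -0.0004]
top red 63.5 [248.4 212.5] [0.0005, -0.0005]
top red 90.0 [307.1 202.5] [0.001, -0.0986]
wrist red 4788.5 [295.1 353.1] [-0.1597, 0.0142]
```

Call:
{"api": "step_arm", "payload": {"gripper": [-0.85,-0.85,-0.85,-0.85,-0.85,-0.85], "linear": [[0,0,0],[0,0,0],[0,0,0],[0,0,0],[0,0,0],[0,0,0]], "delta_rot": [[0,0,0],[0,0,0],[0,0,0],[0,0,0],[0,0,0],[0,0,0]]}}

```text
time: 23.2
eef_pos: [0.4566, 0.0725, -0.0188]
tcp_rot: [0.647, 0.762, -0.0, -0.0]
contact_force: [0.4, -1.0, 1.5]
opening: 0.924
```

```bash
python3 chk.py
```

```text
23.2 [ 0.45658852  0.07245184 -0.01879418] 0.9240869257861579
top block in seat [-0.0013, -0.0492] [0.0631 0.0484 0.0626] [-79.9, -170.4]
top red 189.0 [259.5 275.5] [-0.1052, -0.0022]
top red 65.0 [248.3 212.5] [0.0005, -0.0004]
top red 90.0 [308.6 202.4] [0.0008, -0.1012]
wrist red 102.0 [524.4 467. ] [-0.1164, 0.1004]
wrist red 5987.5 [242.1 361.6] [-0.162, -0.0016]
```

The first squeeze drew the jaw about 8 mm. I'll go on with two squeezes per call, 4 mm higher to take off the vertical load.

Call:
{"api": "step_arm", "payload": {"gripper": [-0.85,1,1,1,1,1,-0.85,-0.85,-0.85,-0.85,1,1,1,1,1,-0.85,-0.85,-0.85,-0.85,-0.85], "linear": [[0,0,-0.004],[0,0,-0.004],[0,0,-0.004],[0,0,-0.004],[0,0,-0.004],[0,0,-0.004],[0,0,-0.004],[0,0,-0.004],[0,0,-0.004],[0,0,-0.004],[0,0,-0.004],[0,0,-0.004],[0,0,-0.004],[0,0,-0.004],[0,0,-0.004],[0,0,-0.004],[0,0,-0.004],[0,0,-0.004],[0,0,-0.004],[0,0,-0.004]], "delta_rot": [[0,0,0],[0,0,0],[0,0,0],[0,0,0],[0,0,0],[0,0,0],[0,0,0],[0,0,0],[0,0,0],[0,0,0],[0,0,0],[0,0,0],[0,0,0],[0,0,0],[0,0,0],[0,0,0],[0,0,0],[0,0,0],[0,0,0],[0,0,0]]}}

```text
time: 25.8
eef_pos: [0.4566, 0.0726, -0.0148]
tcp_rot: [0.647, 0.762, -0.0, -0.0]
contact_force: [0.3, 0.1, -0.4]
opening: 0.923
```

```bash
python3 chk.py | grep -v wrist
```

```text
25.8 [ 0.45657723  0.07255589 -0.01479991] 0.9225034457546013
top block in seat [-0.0012, -0.0451] [0.0638 0.0485 0.0633] [-80.5, -170.9]
top red 182.5 [259.5 275.5] [-0.1052, -0.0022]
top red 64.0 [248.4 212.5] [0.0005, -0.0005]
top red 93.5 [299.  203.9] [0.0009, -0.085]
```

Call:
{"api": "step_arm", "payload": {"gripper": [1,1,1,1,1,-0.85,-0.85,-0.85,-0.85,-0.85,1,1,1,1,1,-0.85,-0.85,-0.85,-0.85,-0.85], "linear": [[0,0,0],[0,0,0],[0,0,0],[0,0,0],[0,0,0],[0,0,0],[0,0,0],[0,0,0],[0,0,0],[0,0,0],[0,0,0],[0,0,0],[0,0,0],[0,0,0],[0,0,0],[0,0,0],[0,0,0],[0,0,0],[0,0,0],[0,0,0]], "delta_rot": [[0,0,0],[0,0,0],[0,0,0],[0,0,0],[0,0,0],[0,0,0],[0,0,0],[0,0,0],[0,0,0],[0,0,0],[0,0,0],[0,0,0],[0,0,0],[0,0,0],[0,0,0],[0,0,0],[0,0,0],[0,0,0],[0,0,0],[0,0,0]]}}

```text
time: 28.4
eef_pos: [0.4566, 0.0726, -0.0148]
tcp_rot: [0.647, 0.762, -0.0, -0.0]
contact_force: [-0.3, 0.3, 0.1]
opening: 0.926
```

```bash
python3 chk.py | grep -v wrist
```

```text
28.4 [ 0.45657592  0.07255867 -0.0147976 ] 0.9260762191616047
top block in seat [-0.0012, -0.0347] [0.0613 0.0485 0.0608] [-80.5, -170.8]
top red 185.0 [259.  275.5] [-0.1051, -0.0015]
top red 81.0 [291.  205.4] [0.0006, -0.0716]
```

Call:
{"api": "step_arm", "payload": {"gripper": [1,1,1,1,1,-0.85,-0.85,-0.85,-0.85,-0.85,1,1,1,1,1,-0.85,-0.85,-0.85,-0.85,-0.85], "linear": [[0,0,0],[0,0,0],[0,0,0],[0,0,0],[0,0,0],[0,0,0],[0,0,0],[0,0,0],[0,0,0],[0,0,0],[0,0,0],[0,0,0],[0,0,0],[0,0,0],[0,0,0],[0,0,0],[0,0,0],[0,0,0],[0,0,0],[0,0,0]], "delta_rot": [[0,0,0],[0,0,0],[0,0,0],[0,0,0],[0,0,0],[0,0,0],[0,0,0],[0,0,0],[0,0,0],[0,0,0],[0,0,0],[0,0,0],[0,0,0],[0,0,0],[0,0,0],[0,0,0],[0,0,0],[0,0,0],[0,0,0],[0,0,0]]}}

```text
time: 31.0
eef_pos: [0.4567, 0.0726, -0.0147]
tcp_rot: [0.647, 0.762, 0.0, -0.0]
contact_force: [0.6, 0.3, -0.0]
opening: 0.922
```

```bash
python3 chk.py | grep -v wrist
```

```text
31.0 [ 0.4566658   0.07261095 -0.01470345] 0.922371960857805
top block in seat [-0.0013, -0.0346] [0.0613 0.0484 0.0608] [-80.1, -170.4]
top red 185.5 [259.  275.5] [-0.1051, -0.0015]
top red 80.0 [290.9 205.4] [0.0006, -0.0714]
```

The face has stopped moving and the block is at the fixed jaw. I'll measure the black jaw arm behind the sprung face, then do two more squeezes as a check.

```bash
cat > arm.py <<'E'
from h import *
from plant import ctrl
c=ctrl.read_camera('top');f=cv2.GaussianBlur(c['frame'],(1,5),0).astype(float).max(2)
for row in(200,205,210):
    g=f[row,285:345];i=int(np.argmin(g[:30]));j=i
    while g[j]<75:j+=1
    print(row,'arm right edge px',285+j-(g[j]-75)/(g[j]-g[j-1]))
E
python3 arm.py
```

```text
200 arm right edge px 305.28
205 arm right edge px 306.030303030303
210 arm right edge px 306.86206896551727
```

Call:
{"api": "step_arm", "payload": {"gripper": [1,1,1,1,1,1,-0.85,-0.85,-0.85,-0.85,1,1,1,1,1,-0.85,-0.85,-0.85,-0.85,-0.85], "linear": [[0,0,0],[0,0,0],[0,0,0],[0,0,0],[0,0,0],[0,0,0],[0,0,0],[0,0,0],[0,0,0],[0,0,0],[0,0,0],[0,0,0],[0,0,0],[0,0,0],[0,0,0],[0,0,0],[0,0,0],[0,0,0],[0,0,0],[0,0,0]], "delta_rot": [[0,0,0],[0,0,0],[0,0,0],[0,0,0],[0,0,0],[0,0,0],[0,0,0],[0,0,0],[0,0,0],[0,0,0],[0,0,0],[0,0,0],[0,0,0],[0,0,0],[0,0,0],[0,0,0],[0,0,0],[0,0,0],[0,0,0],[0,0,0]]}}

```text
time: 33.65
eef_pos: [0.4566, 0.0726, -0.0147]
tcp_rot: [0.647, 0.762, 0.0, -0.0]
contact_force: [0.6, 0.1, -0.0]
opening: 0.926
```

```bash
python3 arm.py; python3 chk.py | grep -v wrist
```

```text
200 arm right edge px 305.28
205 arm right edge px 306.030303030303
210 arm right edge px 306.85714285714283
33.7 [ 0.45666456  0.07259583 -0.01470415] 0.9231940042430143
top block in seat [-0.0012, -0.0345] [0.0615 0.0485 0.061 ] [-80.5, -170.8]
top red 185.0 [259.  275.5] [-0.1051, -0.0015]
top red 81.0 [290.9 205.4] [0.0006, -0.0714]
```

Call:
{"api": "step_arm", "payload": {"gripper": [1,1,1,1,1,1,1,1], "linear": [[0,0,0],[0,0,0],[0,0,0],[0,0,0],[0,0,0],[0,0,0],[0,0,0],[0,0,0]], "delta_rot": [[0,0,0],[0,0,0],[0,0,0],[0,0,0],[0,0,0],[0,0,0],[0,0,0],[0,0,0]], "grip_force": 60}}

```text
time: 34.8
eef_pos: [0.4579, 0.0709, -0.0116]
tcp_rot: [0.647, 0.763, -0.001, 0.001]
contact_force: [-8.7, -5.3, 20.2]
opening: 0.343
```

Call:
{"api": "step_arm", "payload": {"gripper": [-0.85,-0.85,-0.85,-0.85,-0.85,-0.85,-0.85,-0.85,-0.85,-0.85,-0.85,-0.85,-0.85], "linear": [[0,0,0],[0,0,0],[0,0,0],[0,0,0],[0,0,0],[0,0,0],[0,0,-0.03],[0,0,-0.08],[0,0,-0.13],[0,0,-0.16],[0,0,-0.16],[0,0,-0.16],[0,0,-0.16]], "delta_rot": [[0,0,0],[0,0,0],[0,0,0],[0,0,0],[0,0,0],[0,0,0],[0,0,0],[0,0,0],[0,0,0],[0,0,0],[0,0,0],[0,0,0],[0,0,0]]}}

```text
time: 36.42
eef_pos: [0.4553, 0.0724, 0.1432]
tcp_rot: [0.647, 0.762, -0.001, -0.002]
contact_force: [-0.1, -0.3, 0.1]
opening: 0.925
```

```bash
python3 arm.py; python3 chk.py; python3 - <<'E'
from h import *
from plant import ctrl
c=ctrl.read_camera('scene');cv2.imwrite('pics/sc4.png',cv2.resize(c['frame'][90:330,220:540,::-1],None,fx=2.3,fy=2.3))
E
```

```text
200 arm right edge px 305.2
205 arm right edge px 305.9310344827586
210 arm right edge px 306.7931034482759
36.475 [0.45547347 0.07238761 0.14338306] 0.9222730165913668
top block in seat [-0.0016, -0.0348] [0.0621 0.0471 0.0616] [-80.5, -170.8]
top red 112.0 [259.3 269.1] [-0.0948, -0.0035]
top red 65.5 [291.  205.9] [-0.0003, -0.0715]
wrist block in seat [-0.0031, -0.0344] [0.0647 0.0514 0.0676] [103.1, 10.8]
wrist red 84.5 [289.7 395.5] [-0.0176, -0.0001]
wrist red 318.0 [207.8 391.8] [-0.0216, -0.0688]
wrist red 2352.0 [284.5 267.5] [-0.1331, -0.0014]
```

View pics/sc4.png

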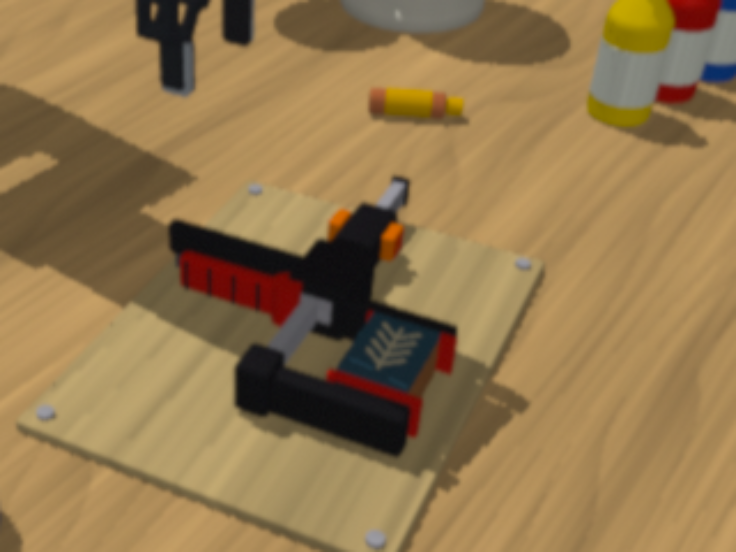

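The scene view shows the block flat between both red faces, the trigger back at rest, and the gripper clear above the clamp. Handing in.

```bash
python3 -c "
from plant import ctrl
print(ctrl.sign_off())"
```

```text
the job is handed in; nothing more can be done
None
```

The block is clamped against the fixed jaw, and I handed the job in at about 36.5 s of the 67 s allowed. No verdict was reported.

**What I did:** I pinched the release tabs and the jaw sprang fully open. I laid the block between the jaws, about on the middle of their width and 48 mm from the fixed face. I then gave the trigger ten squeezes, the last a longer one at 60 N, and lifted the gripper clear.

**Problem on the way:** My first pinch closed on air, because the fingertips really sit 36.5 mm behind the reported TCP. I measured this by touching the board with shut fingers and used the corrected height for the second pinch and everything after.

**Last checks:**
- **Block:** The block is flat, about 1 to 3 mm off the middle of the jaw's width. The cameras put its centre 34 to 35 mm from the fixed face, against 33 mm nominal. In line with the clamp, the top camera shows it within about 0.5°. The wrist camera reads 1 to 4° off, with the block only partly in view there.
- **Clamp:** The last three squeezes, including the 60 N one, moved the jaw arm by no more than 0.1 pixel. The trigger is back at rest.
- **Not measured:** I could not read the jaw's force on the block, so firmness is inferred from the jaw no longer moving. The final view does not include the ink tin, but the gripper stayed well clear of it throughout.

I viewed 11 pictures, one over the budget of 10, because of the failed pinch.

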